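# Latch a tip-box clamp open

### The job

The pipette-tip box is held in its bench nest by a sprung clamp jaw; latch the jaw open so that a colleague can swap the box. First push the parked hold-open catch over with a fingertip so that it lies down over the slide, then push the jaw's upright thumb plate back, away from the tip box, as far as it goes, and let it come back until its stop pin hangs in the catch's hook. Only push with the fingers: pinch and lift nothing, leave the tip box standing where it is, and do not disturb the two dropper bottles and the lying tube beside the nest.

Things in the scene. Friction and masses are not known exactly. Their poses are not given: they have to be found in the camera images.
- clamp_base: Fixed nest; base plate 346x124 mm, top 12 mm above the table. Origin: on the table below the shut jaw's face, centre line. +x: the way the jaw opens; z up. Along x (mm): fence -131 (54 high), tip box -123 to 0 (top 97 high), jaw 0 to 11 (54 high), thumb plate 54, stop pin 100, catch pivot 170 between cheeks 46 high, end block to 198 (32 high). Rails 26 high beside the slide.
- jaw (a joint): Travel of the jaw slide in m along the base's +x. 0 (within 1 mm): sprung shut on the tip box. 0.040: end stop. About 0.028: held open, stop pin in the catch's hook; the pin passes the hook by 0.031. A spring drives it shut, 5 N at 0 rising to 9.5 N at 0.040; let go unlatched, it returns to 0.
- thumb_plate (a point): On the slide's upright thumb plate: middle of the flat face that looks to the tip box, 84 mm above the table. Plate 48 mm wide (base y), 6 mm thick (behind this face), top edge 98 mm above the table. Shut, 54 mm are free between this face and the tip box. Moves with the jaw. x axis: opening direction.
- stop_pin (a point): Centre of the steel cross pin (8 mm diameter, along base y, 40 mm above the table) carried between two ears on the jaw slide, 46 mm beyond the thumb plate's face.
- catch (a joint): Angle of the hold-open catch in rad about a level pivot along base y. 1.7 to 1.95: parked, leaning back to base +x (the start). About 1.3: balanced upright; below 1.2 it falls by its own weight. 0: lying down towards base -x over the slide, hook in the stop pin's way. The pin, moving to +x, lifts its sloping nose and passes; the hook then drops behind the pin.
- catch_lip (a point): Free end of the catch, a bent flat steel bar 14 mm wide (base y), 5 to 6 mm thick, 70 mm long from the pivot. Parked, this end is about 100 mm above the table, 30 mm beyond the pivot along base +x. Push its back there, or up to 20 mm lower, towards base -x. Lying down its top is about 55 mm above the table.
- catch_pivot (a point): The catch's pivot axis, 38 mm above the table on the base's centre line at base x = 170 mm.
- tip_box: Loose pipette-tip box with a clear lid, 126 mm along the base's x, 96 mm across, 85 mm high, standing on the base plate between fence and jaw. Origin: centre of its underside. It must stay where it stands.
- dropper_a: Loose dropper bottle, 26 mm diameter, 80 mm high, standing on the table beside the nest. Origin: centre of its underside. Leave alone.
- dropper_b: A second such dropper bottle. Leave alone.
- lying_tube: Loose capped sample tube 112 mm long, 19 mm thick, lying on the table on the other side of the nest. Origin: centre of its underside. Leave alone.

How it is judged (in metres and radians):
On the way, in this order (a step that is already met when the one before it is completed fails the run):
1. the catch is pushed over and lies down (below 0.12 rad) while the jaw is still shut (under 6 mm) (value of joint catch below 0.12 rad and value of joint jaw below 0.006 m), for 0.2 s.
2. the jaw is pushed back past the hook (more than 30 mm) (value of joint jaw above 0.03 m), for 0.05 s.
At the end, for the whole second after the job is handed in: The jaw hangs still on the catch, 26 to 30 mm open, the catch lying down (below 0.08 rad), the tip box upright within 12 mm of where it stood (value of joint jaw between 0.026 and 0.03 m and velocity of joint jaw between -0.003 and 0.003 m/s and value of joint catch below 0.08 rad and distance of tip_box from where it was at the start of the episode below 0.012 m and angle between tip_box's own z axis and vertical below 0.08 rad); the robot touches nothing.
It fails at once if the tip box is lifted, carried or knocked out of place (more than 15 mm) (distance of tip_box from where it was at the start of the episode above 0.015 m).
It fails at once if a dropper bottle is moved more than 15 mm or tipped (distance of any of dropper_a, dropper_b from where it was at the start of the episode above 0.015 m or angle between any of dropper_a, dropper_b's own z axis and vertical above 0.3 rad).
It fails at once if the lying tube is moved more than 20 mm (distance of lying_tube from where it was at the start of the episode above 0.02 m).
It fails at once if the thumb plate is pinched: the grasp point stands within the plate's thickness while the fingers press on it (x of the grasp point in the frame of thumb_plate between -0.001 and 0.007 m and y of the grasp point in the frame of thumb_plate between -0.035 and 0.035 m and z of the grasp point in the frame of thumb_plate between -0.08 and 0.024 m and contact force between the fingers and jaw above 1 N).
It fails at once if the catch is pinched: the grasp point stands within the bar while the fingers press on it (x of the grasp point in the frame of catch_lip between -0.005 and 0.05 m and y of the grasp point in the frame of catch_lip between -0.015 and 0.015 m and z of the grasp point in the frame of catch_lip between -0.01 and 0.003 m and contact force between the fingers and catch above 1 N).
It also fails if it takes over 45 s, if anything falls off the work surface, if the arm or the gripper's body presses on something with over 40 N, if the wrist force passes 120 N, or if a joint passes its speed limit or range.

### The arm

A 7-joint arm with a two-finger parallel gripper is mounted at the origin on the work surface; the furniture and walls round the work are solid. World frame = base frame: x ahead of the robot, y to its left, z up, the work surface at z = 0. Lengths are in mm, angles in rad, forces in N, time in s.
With the tool pointing down it reaches from about 400 to 850 mm from the base axis. Payload 6.9 kg.
Tool frame: the origin (TCP) lies at the very end of the fingers, on their centre line; the grasp point (between the pads) lies 19 mm behind it (r.grip_point_offset is the distance from the TCP to the grasp point, in mm); z points along the fingers, y is the line along which they close (so a half turn about z gives the same grasp; the last joint's range is limited). The gripper opens to 85 mm and grips with 20 to 120 N. Pads are 22 mm wide; open, the fingers measure 114 mm over their backs; the gripper's body (76 mm by 85 mm) begins 54 mm behind the grasp point. The pads swing forward as they close: fully open they stand 13 mm farther back than shut.
Start: joints at [1.266, 0.507, -0.238, 1.5, 0.126, 1.149, -0.155], TCP at [248.987, -573.251, 231.275] pointing down, gripper open.
Joint ranges: [-3.08, 3.08], [-0.24, 2.05], [-1.43, 1.35], [0, 2.5], [-1.52, 4.66], [0.17, 1.96], [-2.89, 2.89]. Speed limits (rad/s): [2.39, 2.39, 3.14, 3.14, 3.14, 3.14, 3.14].

### API

Orientations are given as a rotation vector (axis times angle).
In Python, from bench import r gives the robot as it stands.
- The arm moves only by the tool servo_tool, never from a script. Its argument "rows" is a list of rows, each a list of 4 numbers: the shift along the tool's x, y, z in units of 50 mm (1.0 is 50 mm), then the turn about the tool's z in rad. In form: [[x, y, z, turn], ...]. A call has exactly 5 rows; each row shifts and turns the commanded pose from where the row before left it, along the tool's axes as they then stand; what a row does not reach is not made up. A row lasts 1/10 s, in which the tool goes at most 50 mm and 8.59 degrees, less where a joint would pass 70% of its speed; a pose out of reach is approached as far as the arm can. A call is refused whole if a number of a shift passes 1 or a number of a turn 0.15, either way. A call with a gripper value outside its range is refused whole. "hand" is the closure in counts, from 0 (fully open) to 255 (shut), set as the call begins (left out, the last holds). The fingers move at their own pace and stop on an object; the grip force is fixed at half the most. Time passes only in rows, so rows that do not move let the fingers close, or fill a call up. It gives the time, the measured TCP pose, the force, the opening and the grip force at its end, in the units of the state.
- r.read_state(): the state, without advancing time (a new reading comes with each control period).
- r.grab_frame(name): name is "side" or "top" or "wrist"; returns a dict with "img" (384x512x3 uint8, red, green, blue), "fx", "fy", "cx", "cy" (pixels), "pose" (4x4, takes a point from camera to world coordinates). Camera axes: x right, y up, looking along -z (the intrinsics and any distortion apply to the point x, -y, -z); pixel columns grow to the right and rows downward; lengths in mm; the calibration is good to about 2 mm. A picture is of the moment at which its call begins. There is no depth.
- r.hand_in(): hands the job in; it is judged then, once.
The state is a dict: "clock": time; "joint_pos": joint angles; "dq": joint speeds; "tau": joint torques, N m; "position": TCP position; "eef_rot": TCP orientation; "ft_force": force on the tool from outside, world axes, zero at the start; "torque": the same for the moment, N m; "opening": finger opening in mm; "grasp_force": force on a finger pad.
Only numpy, scipy, OpenCV 4.12 (cv2) and the standard library are available. Lean on these libraries where they do the work, as an engineer would, in place of code of your own. Each camera call takes 0.05 s, during which the arm holds its last target. There are 200 camera calls.

## Working session

There is one attempt and no reset: what is moved stays moved. The work goes in short steps, Python scripts to look and compute and a tool call to move; the robot and the scene stay as the last step left them, time stands still between calls to the robot, and variables do not carry over. Pictures are saved under pics/ and viewed, at most 10 in all, crops included, and the job is handed in when it is done.

Besides the shell and the picture viewer there is one more tool, called as a command line: name --pt "numbers of a row" for each row, then --argument value for the rest. servo_tool: Moves the arm, as the interface text tells. Its arguments: {"type":"object","properties":{"rows":{"type":"array"},"hand":{"type":"number"}},"required":["rows"]}

```bash
ls; mkdir -p pics
python3 - <<'E'
from bench import r
import cv2,pickle
s=r.read_state();print({k:s[k] for k in('clock','position','eef_rot','opening','ft_force')})
F={}
for n in('side','top'):
    f=r.grab_frame(n);F[n]=f;cv2.imwrite(f'pics/{n}0.png',f['img'][...,::-1])
    print(n,{k:f[k] for k in f if k!='img'})
pickle.dump(F,open('f0.pkl','wb'))
E
```

```text
pics
{'clock': 0.0, 'position': array([ 248.74559854, -572.80618303,  230.43875043]), 'eef_rot': array([-3.07414833e+00, -6.38937349e-01,  6.72143215e-04]), 'opening': 84.83919724001836, 'ft_force': array([ 0.74121915, -0.40992223, -0.0858888 ])}
side {'fx': 487.00050392134307, 'fy': 487.00050392134307, 'cx': 256.70143438197704, 'cy': 193.70430606474613, 'pose': array([[ 9.91502021e-01,  7.53038037e-02, -1.06080534e-01,
         4.50854632e+02],
       [-1.29279992e-01,  4.79428955e-01, -8.68006084e-01,
        -9.23813130e+02],
       [-1.45060800e-02,  8.74343877e-01,  4.85090053e-01,
         5.48001031e+02],
       [ 0.00000000e+00,  0.00000000e+00,  0.00000000e+00,
         1.00000000e+00]])}
top {'fx': 404.5913373384338, 'fy': 404.5913373384338, 'cx': 253.8895956243988, 'cy': 192.70353999857832, 'pose': array([[ 2.09838631e-02,  9.97945795e-01, -6.05298896e-02,
         5.07063209e+02],
       [-9.99739834e-01,  2.04030944e-02, -1.01969708e-02,
        -1.13650336e+02],
       [-8.94102712e-03,  6.07281136e-02,  9.98114299e-01,
         9.17794959e+02],
       [ 0.00000000e+00,  0.00000000e+00,  0.00000000e+00,
         1.00000000e+00]])}
```

View pics/side0.png

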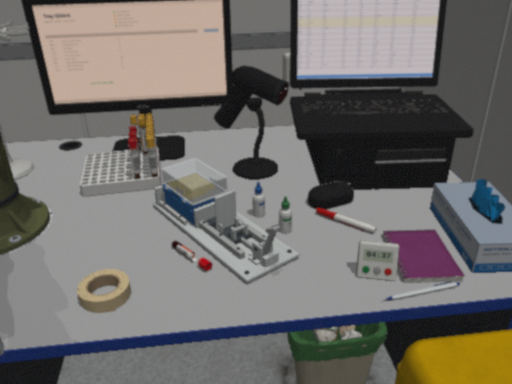

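View pics/top0.png

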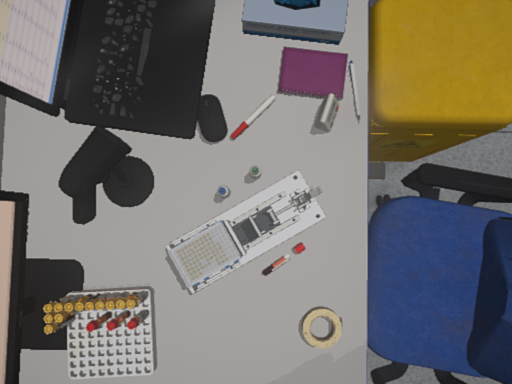

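The side view shows the nest with its tip box (195,190), thumb plate (228,210) and catch (268,240). In the top view, the plate corners are near (297,172), (325,215), (192,291) and (167,247), so the jaw opens towards the upper right. I'll enlarge both views next.

Run:
```python
import cv2,pickle,numpy as np
F=pickle.load(open('f0.pkl','rb'))
a=F['top']['img'][160:300,155:345,::-1]; b=F['side']['img'][150:280,145:305,::-1]
cv2.imwrite('pics/topc.png',cv2.resize(a,None,fx=4,fy=4,interpolation=2))
cv2.imwrite('pics/sidec.png',cv2.resize(b,None,fx=4.5,fy=4.5,interpolation=2))
```

```text
(no output)
```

View pics/topc.png

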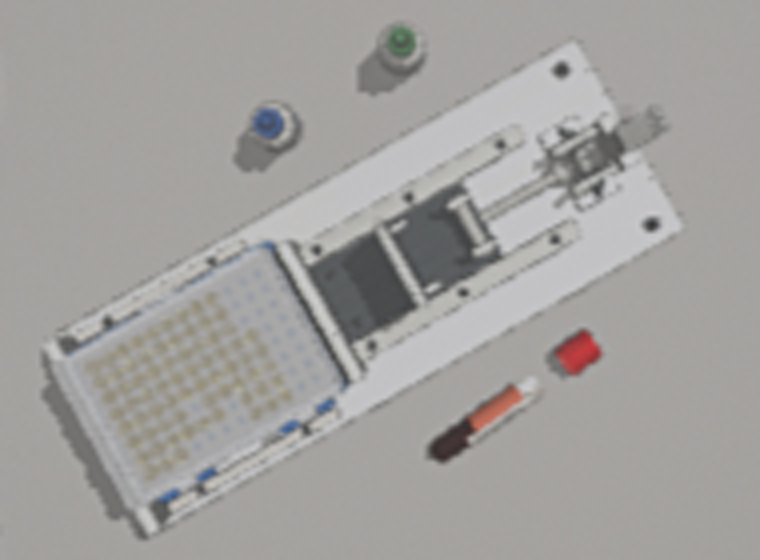

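View pics/sidec.png

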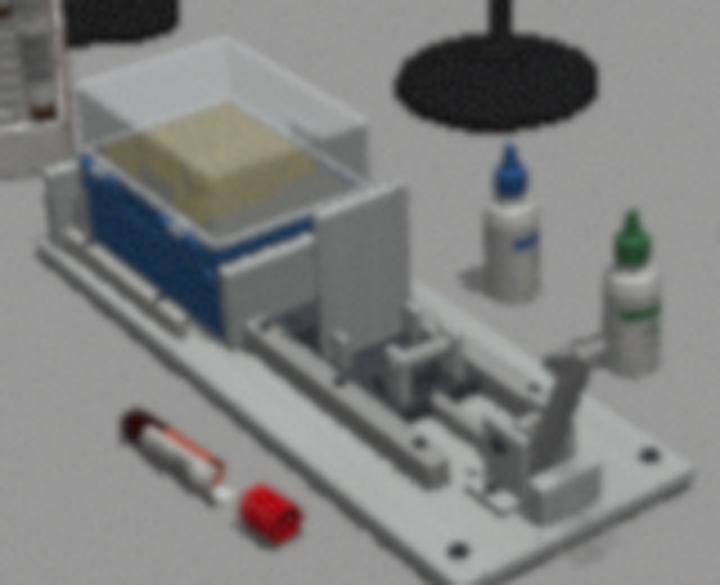

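The top crop shows the plate's end corners at (575,42) and (683,228), the thumb plate's top edge from (383,228) to (422,303), the stop pin at (475,225), and the parked catch lip at about (655,122). In the side crop the catch leans up with its lip near (590,350).

```bash
cat > h.py <<'E'
import numpy as np
def ray(f,u,v):
    P=np.asarray(f['pose']); d=np.array([(u-f['cx'])/f['fx'],-(v-f['cy'])/f['fy'],-1.])
    return P[:3,3],P[:3,:3]@d
def onz(f,u,v,z):
    o,d=ray(f,u,v); return o+d*(z-o[2])/d[2]
def proj(f,p):
    P=np.asarray(f['pose']); c=P[:3,:3].T@(np.asarray(p,float)-P[:3,3])
    return np.array([f['cx']+f['fx']*c[0]/-c[2], f['cy']-f['fy']*c[1]/-c[2]])
E
python3 - <<'E'
import pickle,numpy as np
from h import *
np.set_printoptions(precision=1,suppress=True)
F=pickle.load(open('f0.pkl','rb'));t=F['top'];s=F['side']
T=lambda x,y,z:onz(t,155+(x+.5)/4-.5,160+(y+.5)/4-.5,z)
S=lambda x,y,z:onz(s,145+(x+.5)/4.5-.5,150+(y+.5)/4.5-.5,z)
A=T(575,42,12);B=T(683,228,12);C=T(150,537,12);D=T(45,345,12)
print(A,B,C,D,np.linalg.norm(A-B),np.linalg.norm(B-C),np.linalg.norm(A-D))
print('side corners',S(692,470,12),S(455,585,12),S(40,250,12))
ex=(B-C)/np.linalg.norm(B-C)+(A-D)/np.linalg.norm(A-D);ex/=np.linalg.norm(ex);ey=np.array([-ex[1],ex[0],0])
print('ex',ex,'yaw',np.arctan2(ex[1],ex[0]))
p=T(475,225,40)
th=(T(383,228,98)+T(422,303,98))/2
print('pin',p,'thumb',th,'pin-thumb along',(p-th)@ex,'across',(p-th)@ey)
print('thumb width',np.linalg.norm(T(383,228,98)-T(422,303,98)))
o=p-100*ex; o[2]=0
print('origin',o,'endcorners in base',[((q-o)@ex,(q-o)@ey) for q in(A,B,C,D)], 'thumb',(th-o)@ex,(th-o)@ey)
lip=T(655,122,98);print('lip',lip,(lip-o)@ex,(lip-o)@ey)
for n,q in(('dropA',T(268,122,75)),('dropB',T(402,40,75)),('tube1',T(440,447,15)),('tube2',T(580,352,15))):print(n,q,(q-o)@ex,(q-o)@ey)
E
```

```text
[ 614.9 -203.3   12. ] [ 511.8 -265.    12. ] [335.   27.5  12. ] [439.2  89.3  12. ] 120.1381887865529 341.79815879214965 341.31000913858117
side corners [ 614.6 -205.    12. ] [ 509.9 -264.2   12. ] [338.   19.1  12. ]
ex [ 0.5 -0.9  0. ] yaw -1.0287174538303772
pin [ 510.9 -147.9   40. ] thumb [ 489.5 -109.4   98. ] pin-thumb along 44.02420234581962 across -1.5240998453262442
thumb width 42.574950608161735
origin [459.3 -62.3   0. ] endcorners in base [(np.float64(201.11677178880706), np.float64(60.4853908354458)), (np.float64(200.75772046958554), np.float64(-59.65226141006626)), (np.float64(-141.0400479707619), np.float64(-60.168829800685394)), (np.float64(-140.19284755546497), np.float64(61.00122147287805))] thumb 55.97579765418038 1.5240998453262513
lip [ 564.7 -235.9   98. ] 203.12879203693134 0.6744269866902215
dropA [562.2 -37.5  75. ] 31.892658259660596 100.88700142111361
dropB [ 606.6 -106.6   75. ] 114.00218467310424 103.31892106422076
tube1 [ 388.2 -131.8   15. ] 22.89407287283221 -96.76379315509195
tube2 [ 442.  -208.3   15. ] 116.16766363769337 -90.1385070230265
```

servo_tool --pt "0 0 0 0.144" --pt "0 0 0 0.144" --pt "0 0 0 0.144" --pt "0 0 0 0.144" --pt "0 0 0 0.144" --hand 255

```text
clock: 0.6
position: [248.9, -573.0, 230.8]
eef_rot: [-3.102, 0.494, 0.001]
ft_force: [0.2, 0.2, -0.3]
opening: 12.2
grasp_force: 0.0
```

servo_tool --pt "0 0 0 0.144" --pt "0 0 0 0.144" --pt "0 0 0 0.144" --pt "0 0 0 0.144" --pt "0 0 0 0.144"

```text
clock: 1.1
position: [248.9, -572.9, 230.8]
eef_rot: [-2.729, 1.555, 0.001]
ft_force: [0.2, -0.9, 0.1]
opening: -0.2
grasp_force: 0.0
```

```bash
cat >> h.py <<'E'
O=np.array([459.3,-62.3,0]);YAW=-1.0287
EX=np.array([np.cos(YAW),np.sin(YAW),0]);EY=np.array([-EX[1],EX[0],0])
def base(p): d=np.asarray(p)-O; return np.round([d@EX,d@EY,d[2]],1)
def show(r):
    from scipy.spatial.transform import Rotation as R
    s=r.read_state();M=R.from_rotvec(s['eef_rot']).as_matrix()
    print('t',round(s['clock'],2),'base',base(s['position']),'yaw err',round(np.arctan2(M[1,0],M[0,0])-YAW,3),'toolz',M[:,2].round(3),'F',(np.array([s['ft_force']@EX,s['ft_force']@EY,s['ft_force'][2]])).round(1),'op',round(s['opening'],1),'q',np.round(s['joint_pos'],2))
E
python3 -c "
from bench import r
from h import *
show(r)"
```

```text
t 1.1 base [ 328.9 -443.7  230.8] yaw err -0.007 toolz [-0.     0.001 -1.   ] F [ 0.8 -0.3  0.1] op -0.2 q [ 1.04  0.51  0.14  1.5  -0.07  1.14 -1.42]
```

servo_tool --pt "-0.1 -0.6 0 0" --pt "-0.1 -0.6 0 0" --pt "-0.1 -0.6 0 0" --pt "-0.1 -0.6 0 0" --pt "-0.1 -0.6 0 0"

```text
clock: 1.6
position: [365.5, -473.5, 230.9]
eef_rot: [-2.734, 1.547, 0.001]
ft_force: [0.1, -0.5, 0.5]
opening: -0.1
grasp_force: 0.0
```

servo_tool --pt "-0.1 -0.6 0 0" --pt "-0.1 -0.6 0 0" --pt "-0.1 -0.6 0 0" --pt "-0.1 -0.6 0 0" --pt "-0.1 -0.6 0 0"

```text
clock: 2.1
position: [481.2, -374.9, 230.9]
eef_rot: [-2.734, 1.547, 0.001]
ft_force: [0.3, -0.9, -0.2]
opening: -0.1
grasp_force: 0.0
```

servo_tool --pt "-0.1 -0.6 0.2 0" --pt "-0.1 -0.6 0.3 0" --pt "-0.1 -0.6 0.3 0" --pt "-0.1 -0.6 0.3 0" --pt "-0.1 -0.45 0.3 0"

```text
clock: 2.6
position: [591.2, -279.2, 160.1]
eef_rot: [-2.734, 1.545, 0.001]
ft_force: [-0.4, -0.4, -0.4]
opening: 0.1
grasp_force: 0.0
```

```bash
python3 -c "
from bench import r
from h import *
import cv2
show(r)
f=r.grab_frame('side');b=f['img'][90:290,135:375,::-1]
cv2.imwrite('pics/s1.png',cv2.resize(b,None,fx=3,fy=3,interpolation=2))"
```

```text
t 2.6 base [253.8   1.1 160.1] yaw err 0.0 toolz [-0.     0.001 -1.   ] F [ 0.1 -0.6 -0.4] op 0.1 q [ 0.36  0.61  0.08  1.52 -0.05  1.02 -2.15]
```

View pics/s1.png

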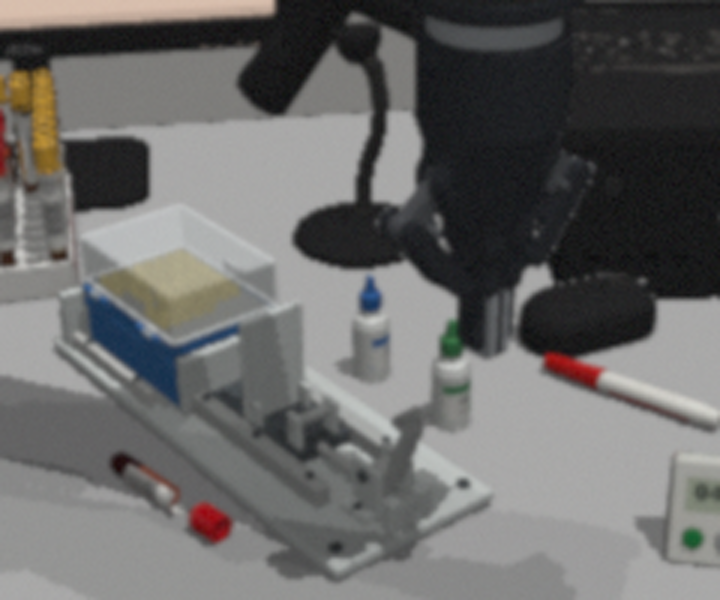

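The fingertip at (495,350) stands clear beyond the catch lip at (410,420), and the scene is unchanged. I'll lower it and push the catch over.

servo_tool --pt "0 0 0.3 0" --pt "0 0 0.3 0" --pt "0 0 0.3 0" --pt "0 0 0.3 0" --pt "0 0 0.24 0"

```text
clock: 3.15
position: [589.2, -281.1, 88.0]
eef_rot: [2.734, -1.548, -0.002]
ft_force: [-0.9, 0.1, 0.3]
opening: -0.1
grasp_force: 0.0
```

servo_tool --pt "-0.2 0 0 0" --pt "-0.2 0 0 0" --pt "-0.2 0 0 0" --pt "-0.2 0 0 0" --pt "-0.15 0 0 0"

```text
clock: 3.65
position: [565.2, -239.4, 90.1]
eef_rot: [-2.734, 1.546, -0.002]
ft_force: [0.1, 0.1, 0.4]
opening: -0.1
grasp_force: 0.2
```

servo_tool --pt "-0.2 0 0 0" --pt "-0.2 0 0 0" --pt "-0.2 0 0 0" --pt "-0.2 0 0 0" --pt "-0.2 0 0 0"

```text
clock: 4.15
position: [539.1, -196.8, 89.2]
eef_rot: [-2.734, 1.548, 0.0]
ft_force: [-0.1, -0.0, -0.2]
opening: -0.2
grasp_force: 0.0
```

servo_tool --pt "0 0 0 0" --pt "0 0 -0.3 0" --pt "0 0 -0.5 0" --pt "0 0 -0.5 0" --pt "0 0 -0.4 0"

```text
clock: 4.65
position: [540.0, -198.1, 175.7]
eef_rot: [-2.734, 1.548, -0.002]
ft_force: [0.6, -0.5, 0.5]
opening: 0.1
grasp_force: 0.0
```

```bash
python3 -c "
from bench import r
from h import *
import cv2
show(r)
f=r.grab_frame('side');b=f['img'][90:290,135:375,::-1]
cv2.imwrite('pics/s2.png',cv2.resize(b,None,fx=3,fy=3,interpolation=2))"
```

```text
t 4.65 base [157.9  -0.9 175.7] yaw err -0.002 toolz [ 0.001 -0.001 -1.   ] F [0.7 0.3 0.5] op 0.1 q [ 0.25  0.48  0.09  1.72 -0.05  0.95 -2.24]
```

View pics/s2.png

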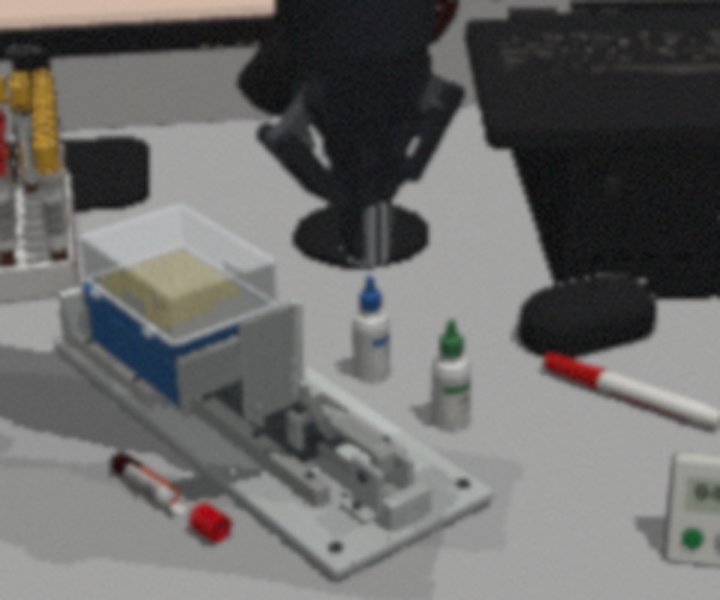

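The catch now lies down, from its pivot at (390,480) to its nose at (315,400), and the jaw is still shut. Next I'll go in between the box and the thumb plate.

servo_tool --pt "-0.5 0 0 0" --pt "-0.6 0 0 0" --pt "-0.6 0 0 0" --pt "-0.6 0 0 0" --pt "-0.32 0 0 0"

```text
clock: 5.2
position: [471.1, -83.6, 174.3]
eef_rot: [-2.735, 1.545, 0.001]
ft_force: [0.8, -0.2, 0.6]
opening: -0.1
grasp_force: 0.0
```

servo_tool --pt "0 0 0.2 0" --pt "0 0 0.4 0" --pt "0 0 0.4 0" --pt "0 0 0.3 0" --pt "0 0 0 0"

```text
clock: 5.7
position: [471.6, -86.5, 107.1]
eef_rot: [2.731, -1.548, -0.004]
ft_force: [-0.0, -0.9, -0.0]
opening: 0.1
grasp_force: 0.0
```

```bash
python3 -c "
from bench import r
from h import *
import cv2
show(r)
f=r.grab_frame('side');b=f['img'][90:290,135:375,::-1]
cv2.imwrite('pics/s3.png',cv2.resize(b,None,fx=3,fy=3,interpolation=2))"
```

```text
t 5.7 base [ 27.1  -1.9 107.1] yaw err -0.003 toolz [-0.003 -0.    -1.   ] F [ 0.7 -0.5 -0. ] op 0.1 q [ 0.08  0.44  0.07  2.04 -0.05  0.67 -2.42]
```

View pics/s3.png

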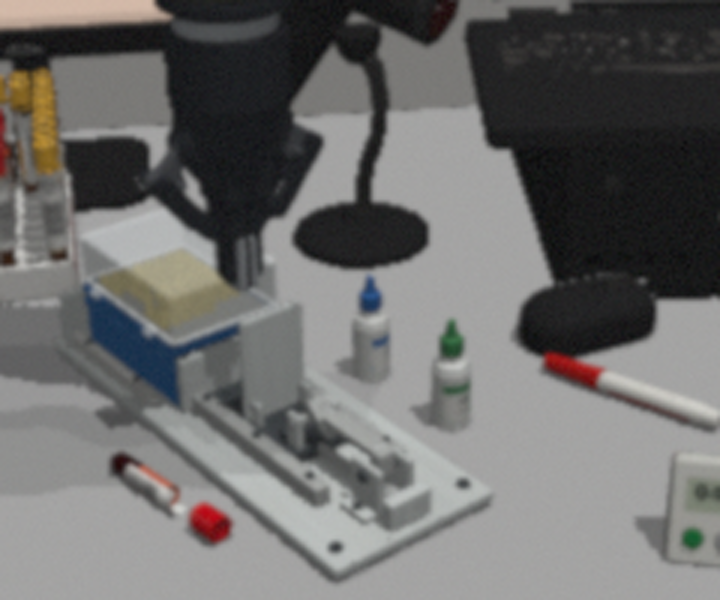

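```bash
python3 -c "
import pickle
from h import *
f=pickle.load(open('f0.pkl','rb'))['side']
for n,b in dict(tcp=(27,-2,107),plateL=(54,-24,98),plateR=(54,24,98),boxN=(0,-48,97),boxF=(0,48,97)).items():
    print(n,((proj(f,O+b[0]*EX+b[1]*EY+[0,0,b[2]])-[135,90])*3).round())"
```

```text
tcp [239. 284.]
plateL [235. 323.]
plateR [297. 299.]
boxN [157. 304.]
boxF [278. 261.]
```

Prediction matches the view: fingertip at (239,284), centred above the gap between the box and the plate. I'll lower it and push.

servo_tool --pt "0 0 0.2 0" --pt "0 0 0.2 0" --pt "0 0 0.2 0" --pt "0 0 0 0" --pt "0 0 0 0"

```text
clock: 6.25
position: [472.0, -85.3, 79.0]
eef_rot: [2.734, -1.547, -0.001]
ft_force: [-0.1, -0.0, 0.3]
opening: 0.3
grasp_force: 0.0
```

servo_tool --pt "0.1 0 0 0" --pt "0.1 0 0 0" --pt "0.1 0 0 0" --pt "0.1 0 0 0" --pt "0.1 0 0 0"

```text
clock: 6.75
position: [484.4, -105.3, 79.5]
eef_rot: [-2.734, 1.546, 0.004]
ft_force: [-3.5, 7.6, 7.4]
opening: 0.0
grasp_force: 4.4
```

servo_tool --pt "0.1 0 0 0" --pt "0.1 0 0 0" --pt "0.1 0 0 0" --pt "0.1 0 0 0" --pt "0.1 0 0 0"

```text
clock: 7.25
position: [496.7, -126.0, 79.5]
eef_rot: [-2.734, 1.545, 0.006]
ft_force: [-5.7, 8.1, 8.6]
opening: -0.1
grasp_force: 5.2
```

```bash
python3 -c "
from bench import r
from h import *
show(r)"
```

```text
t 7.25 base [73.8 -0.8 79.5] yaw err 0.0 toolz [-0.003  0.003 -1.   ] F [-9.8 -0.7  8.6] op -0.1 q [ 0.16  0.52  0.06  1.99 -0.05  0.64 -2.34]
```

servo_tool --pt "0.04 0 0 0" --pt "0.04 0 0 0" --pt "0.03 0 0 0" --pt "0.03 0 0 0" --pt "0 0 0 0"

```text
clock: 7.75
position: [499.5, -130.6, 79.4]
eef_rot: [-2.734, 1.543, 0.01]
ft_force: [-7.8, 12.6, 9.9]
opening: 0.1
grasp_force: 6.9
```

```bash
python3 -c "
from bench import r
from h import *
show(r)"
```

```text
t 7.75 base [79.3 -0.8 79.4] yaw err 0.001 toolz [-0.005  0.005 -1.   ] F [-14.8  -0.2   9.9] op 0.1 q [ 0.17  0.52  0.06  1.98 -0.05  0.65 -2.33]
```

servo_tool --pt "0.04 0 0 0" --pt "0.04 0 0 0" --pt "0.04 0 0 0" --pt "0 0 0 0" --pt "0 0 0 0"

```text
clock: 8.25
position: [499.6, -130.9, 79.2]
eef_rot: [-2.735, 1.538, 0.023]
ft_force: [-14.6, 24.9, 20.9]
opening: -0.3
grasp_force: 14.8
```

```bash
python3 -c "
from bench import r
from h import *
import cv2
show(r)
f=r.grab_frame('side');b=f['img'][150:270,165:305,::-1]
cv2.imwrite('pics/s4.png',cv2.resize(b,None,fx=5,fy=5,interpolation=2))"
```

```text
t 8.25 base [79.5 -0.9 79.2] yaw err 0.004 toolz [-0.011  0.011 -1.   ] F [-28.9   0.3  20.9] op -0.3 q [ 0.18  0.53  0.05  1.97 -0.06  0.66 -2.33]
```

View pics/s4.png

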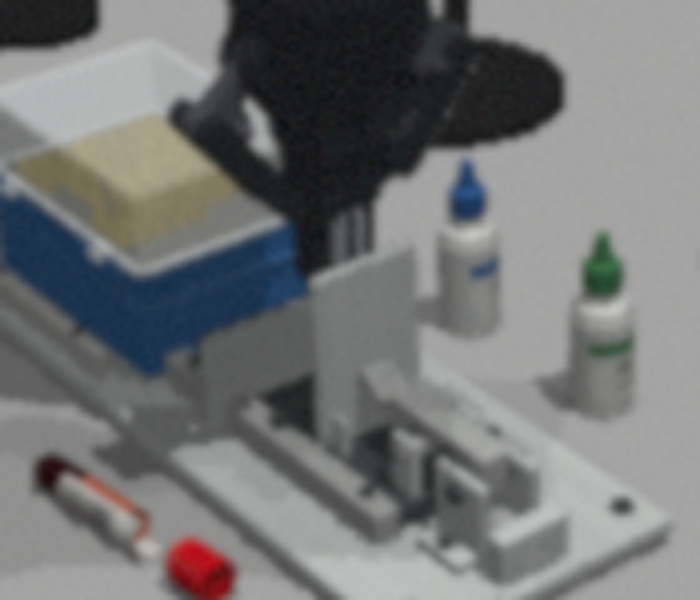

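The jaw is at its end stop: 29 N with no further travel. The catch lies at (450,430) over the slide. I'll ease the jaw back slowly.

servo_tool --pt "-0.08 0 0 0" --pt "-0.08 0 0 0" --pt "-0.08 0 0 0" --pt "-0.06 0 0 0" --pt "-0.06 0 0 0"

```text
clock: 8.8
position: [494.3, -121.9, 79.3]
eef_rot: [-2.734, 1.545, 0.005]
ft_force: [-1.8, 6.2, 3.3]
opening: 0.2
grasp_force: 3.5
```

servo_tool --pt "-0.06 0 0 0" --pt "-0.06 0 0 0" --pt "-0.06 0 0 0" --pt "-0.06 0 0 0" --pt "-0.06 0 0 0"

```text
clock: 9.3
position: [487.7, -111.2, 79.3]
eef_rot: [2.734, -1.548, 0.001]
ft_force: [-0.0, 0.4, -0.2]
opening: -0.2
grasp_force: 0.0
```

```bash
python3 -c "
from bench import r
from h import *
show(r)"
```

```text
t 9.3 base [56.5 -0.9 79.3] yaw err -0.002 toolz [ 0. -0. -1.] F [-0.4  0.2 -0.2] op -0.2 q [ 0.13  0.5   0.06  2.02 -0.05  0.62 -2.37]
```

The force has dropped to zero, so the jaw hangs on the catch. I'll withdraw upward.

servo_tool --pt "-0.15 0 0 0" --pt "-0.1 0 0 0" --pt "0 0 -0.3 0" --pt "0 0 -0.5 0" --pt "0 0 -0.5 0"

```text
clock: 9.8
position: [480.6, -99.8, 144.8]
eef_rot: [2.734, -1.547, -0.002]
ft_force: [1.0, 0.2, -0.6]
opening: -0.1
grasp_force: 0.0
```

servo_tool --pt "0 0 -0.5 0" --pt "0 0 -0.5 0" --pt "0 0 -0.3 0" --pt "0 0 0 0" --pt "0 0 0 0"

```text
clock: 10.3
position: [480.9, -100.0, 209.0]
eef_rot: [-2.734, 1.547, 0.0]
ft_force: [-0.2, 0.5, -0.5]
opening: -0.0
grasp_force: 0.0
```

```bash
python3 -c "
from bench import r
from h import *
import cv2
show(r)
f=r.grab_frame('side');b=f['img'][150:270,165:305,::-1]
cv2.imwrite('pics/s5.png',cv2.resize(b,None,fx=5,fy=5,interpolation=2))"
```

```text
t 10.3 base [ 43.4  -0.9 209. ] yaw err -0.001 toolz [ 0.  0. -1.] F [-0.5  0.  -0.5] op -0.0 q [ 0.09  0.32  0.08  1.88 -0.03  0.94 -2.41]
```

View pics/s5.png

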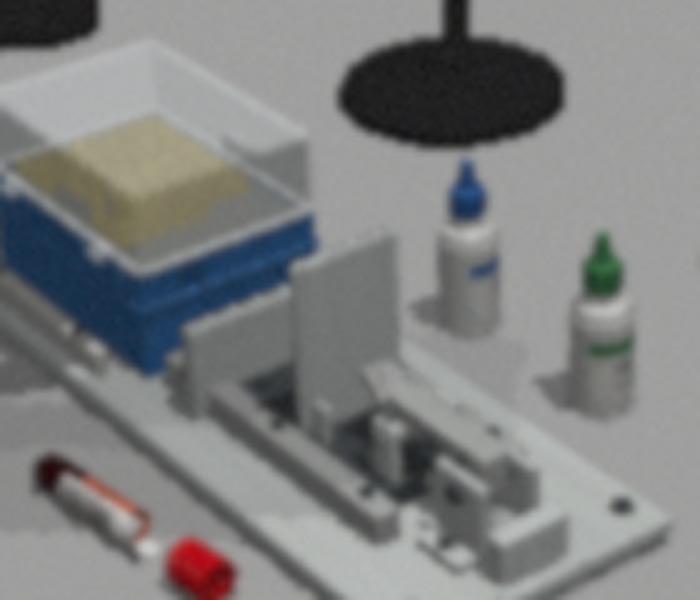

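The jaw face at (190,340) stands clear of the box, the plate at (345,330) is held open with the catch lying at (450,430), and the box, bottles and tube are in place. I'm handing in.

```bash
python3 -c "
from bench import r
print(r.hand_in())"
```

```text
the job is handed in; nothing more can be done
None
```

I pushed the catch over and latched the jaw open on it; the last picture shows the box, both bottles and the tube in place, and I handed the job in at about 10 s, though hand-in returned no verdict.

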